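Get the ink pad out from between stamp and ink bottle

TASK

Get the ink pad out of the pale stationery caddy: first lift the rubber stamp and the ink bottle that hem it in over to the long pen tray and stand both upright in it, then lay the ink pad flat on the cork mat, centred and with its long side along the mat's long side. Then put the stamp and the bottle back in the caddy, each upright on the very spot where it stood at first. Do not tip anything over, and leave the stapler, the watch and the compass where they lie.

Things in the scene. Friction and masses are not known exactly. Their poses are not given: they have to be found in the camera images.
- stamp_center (a point): Centre (half-way up) of the rubber stamp, loose, 60 g: a wooden foot 26 mm along its x, 54 mm along its y and 16 mm high, with an upright round dark handle in the middle, up to 24 mm thick, from 16 to 69 mm above its underside. 69 mm high, this point 34.5 mm above the underside; z up. It starts upright in the caddy at one end, its 54 mm length along the caddy's length, with about 6 mm of gap to the ink pad. Its spot at the start is its home.
- bottle_center (a point): Centre (half-way up) of the closed ink bottle, loose, 170 g: square glass body 46 x 46 mm and 40 mm high with a round cap 29 mm across up to 56 mm. This point is 28 mm above the underside; x and y are square to the sides, z up. It starts upright in the caddy at the other end (which end is which varies), with about 10 mm of gap to the ink pad. Its spot at the start is its home.
- pad_center (a point): Centre (half-way up) of the closed flat tin ink pad, loose, 90 g: 62 mm along its x, 92 mm along its y, 16 mm high; this point 8 mm above the underside; z up. It lies at the middle of the caddy between stamp and bottle, its 92 mm length across the caddy, so it can be gripped over its 62 mm width only once both neighbours are away.
- caddy: Stationery caddy, fixed: a shallow open tray of pale wood, 134 mm along its x, 244 mm along its y; floor 8 mm thick (its top 8 mm above the desk), rim 16 mm high and 5 mm thick. Inside 124 x 234 mm, no dividers. Origin at the middle of its underside, on the desk top. Its length runs roughly from left to right.
- pen_tray: Pen tray, fixed, empty: a shallow open dark walnut tray with no dividers, the side area, 95 mm along its x, 280 mm along its y; with a grey felt liner whose top is 8 mm above the desk, rim 16 mm above the desk; inside 84 x 270 mm. Origin at the middle of its underside, on the desk top. Its length points roughly away from the robot; it lies on one side of the caddy, the cork mat on the other (which side varies).
- cork_mat: Cork mat, fixed: a plain flat rectangle 130 mm along its x, 100 mm along its y, 8 mm thick. Origin at the middle of its underside, on the desk top. Its long side points roughly away from the robot.
- stapler: Bystander, loose: black stapler 38 x 172 mm (length along its y), 49 mm high, lying beyond the caddy. Origin at the middle of its underside.
- pocket_watch: Bystander, loose: nickel pocket watch 47 x 68 x 12 mm, lying nearer the robot than the caddy. Origin at the middle of its underside.
- field_compass: Bystander, loose: brass pocket compass 60 x 73 x 16 mm, lying nearer the robot than the caddy. Origin at the middle of its underside.
Things that resemble listed ones, but are neither listed nor needed, are in the scene too. What is shaped like the part that bears pad_center but orange or red is not meant.

How it is judged:
On the way, in this order (a step that is already met when the one before it is completed fails the run):
1. Stamp and bottle both stand upright and released in the pen tray, while the ink pad still lies in its place in the caddy (within 30 mm) (x of stamp_center in the frame of pen_tray between -0.035 and 0.035 m and y of stamp_center in the frame of pen_tray between -0.125 and 0.125 m and z of stamp_center in the frame of pen_tray below 0.048 m and angle between each of stamp_center, bottle_center's own z axis and vertical below 0.15 rad and x of bottle_center in the frame of pen_tray between -0.035 and 0.035 m and y of bottle_center in the frame of pen_tray between -0.125 and 0.125 m and z of bottle_center in the frame of pen_tray below 0.042 m and contact force between each of stamp, bottle, pad and the fingers below 0.05 N and distance of pad_center from where it was at the start of the episode below 0.03 m), for 0.2 s.
2. The ink pad lies released, centred and square on the cork mat, while stamp and bottle still stand in the pen tray (x of stamp_center in the frame of pen_tray between -0.035 and 0.035 m and y of stamp_center in the frame of pen_tray between -0.125 and 0.125 m and z of stamp_center in the frame of pen_tray below 0.048 m and angle between each of stamp_center, bottle_center's own z axis and vertical below 0.15 rad and x of bottle_center in the frame of pen_tray between -0.035 and 0.035 m and y of bottle_center in the frame of pen_tray between -0.125 and 0.125 m and z of bottle_center in the frame of pen_tray below 0.042 m and contact force between each of stamp, bottle, pad and the fingers below 0.05 N and x of pad_center in the frame of cork_mat between -0.015 and 0.015 m and y of pad_center in the frame of cork_mat between -0.015 and 0.015 m and z of pad_center in the frame of cork_mat below 0.021 m and angle between pad_center's own z axis and vertical below 0.1 rad and angle between the y axis of pad_center and the x axis of cork_mat, either way round below 0.25 rad), for 0.2 s.
At the end, for the whole second after the job is handed in: Stamp and bottle each stand upright (within 0.15 rad) within 15 mm of where they started; the ink pad lies flat on the cork mat, its centre within 15 mm of the mat's centre along each side of the mat and its long side along the mat's within 0.25 rad; all released and at rest (distance of each of stamp_center, bottle_center from where it was at the start of the episode below 0.015 m and angle between each of stamp_center, bottle_center's own z axis and vertical below 0.15 rad and x of pad_center in the frame of cork_mat between -0.015 and 0.015 m and y of pad_center in the frame of cork_mat between -0.015 and 0.015 m and z of pad_center in the frame of cork_mat below 0.021 m and angle between pad_center's own z axis and vertical below 0.1 rad and angle between the y axis of pad_center and the x axis of cork_mat, either way round below 0.25 rad and linear speed of each of stamp, bottle, pad below 0.01 m/s and contact force between each of stamp, bottle, pad and the fingers below 0.05 N); the robot touches nothing.
It fails at once if the stamp, bottle or ink pad is tipped over (more than 0.6 rad) (angle between any of stamp_center, bottle_center, pad_center's own z axis and vertical above 0.6 rad).
It fails at once if a bystander (stapler, watch or compass) is moved by more than 20 mm (distance of any of stapler, pocket_watch, field_compass from where it was at the start of the episode above 0.02 m).
It also fails if it takes over 120 s, if anything falls off the work surface, if the arm or the gripper's body presses on something with over 40 N, if the wrist force passes 120 N, or if a joint passes its speed limit or range.

ROBOT

A 6-joint arm with a two-finger parallel gripper is mounted at the origin on the work surface; the furniture and walls round the work are solid. World frame = base frame: x ahead of the robot, y to its left, z up, the work surface at z = 0. Lengths are in m, angles in rad, forces in N, time in s.
With the tool pointing down it reaches from about 0.35 to 1 m from the base axis. Payload 7.1 kg.
Tool frame: the origin (TCP) lies between the finger pads; the fingertips stand 22 mm ahead of it and the grasp point (between the pads) lies 3 mm ahead of it; z points along the fingers, y is the line along which they close (so a half turn about z gives the same grasp; the last joint's range is limited). The gripper opens to 85 mm and grips with 20 to 120 N. Pads are 22 mm wide; open, the fingers measure 114 mm over their backs; the gripper's body (76 mm by 85 mm) begins 54 mm behind the grasp point. The pads swing forward as they close: fully open they stand 13 mm farther back than shut.
Start: joints at [1.097, 0.423, 1.63, -0, 1.089, -0.019], TCP at [0.275, 0.561, 0.253] pointing down, gripper open.
Joint ranges: [-3, 3], [-0.9, 2.11], [0.09, 2.58], [-1.31, 4.45], [0.11, 2.69], [-2.54, 2.54]. Speed limits (rad/s): [2.39, 2.39, 3.01, 3.14, 3.14, 3.14].

INTERFACE

Orientations are given as a rotation vector (axis times angle).
In Python, from rig import manip gives the robot as it stands. The module is installed in compiled form; this text tells all that it offers. Calls block until the motion is done:
- manip.move_to(position, orientation): joint-space move of the TCP to a pose.
- manip.servo_line(position, orientation=None, rate=0.15): straight line of the TCP; orientation=None keeps the orientation; rate is the mean speed in m/s.
- manip.set_joints(angles): joint-space move.
- manip.command_gripper(opening, f_grip=None): finger opening in m; f_grip is the grip in N (None keeps the last); returns when the fingers have stopped.
- manip.hold(seconds).
- manip.solve_ik(position, orientation): joint angles nearest the present ones, or None.
- manip.camera(name): name is "scene" or "top"; returns a dict with "image" (420x560x3 uint8, red, green, blue), "fx", "fy", "cx", "cy" (pixels), "k1" (the pictures are not rectified: a ray, as slopes to the right and down, at radius r is drawn at 1 + k1 r^2 times it, then the intrinsics apply), "cam_to_world" (4x4, takes a point from camera to world coordinates). Camera axes: x right, y down, z forward; pixel columns grow to the right and rows downward; lengths in m; the calibration is good to about 2 mm. A picture is of the moment at which its call begins. There is no depth.
A pose or a line that the arm cannot do raises manip.IKError and nothing moves.
- manip.sign_off(): hands the job in; it is judged then, once.
Readings, each from a call of its own:
- manip.get_time(): time.
- manip.get_joint_positions(): joint angles.
- manip.get_joint_vel(): joint speeds.
- manip.get_tau(): joint torques, N m.
- manip.get_position(): TCP position.
- manip.get_ee_rot(): TCP orientation.
- manip.get_contact_force(): force on the tool from outside, world axes, zero at the start.
- manip.get_torque(): the same for the moment, N m.
- manip.get_width(): finger opening in m.
- manip.get_grip_force(): force on a finger pad.
Only numpy, scipy, OpenCV 4.12 (cv2) and the standard library are available. Lean on these libraries where they do the work, as an engineer would, in place of code of your own. Each camera call takes 0.05 s, during which the arm holds its last target. There are 200 camera calls.

## Working session

There is one attempt and no reset: what is moved stays moved. The work goes in short steps, each a Python script; the robot and the scene stay as the last script left them, time stands still between calls to the robot, and variables do not carry over. Pictures are saved under pics/ and viewed, at most 14 in all, crops included, and the job is handed in when it is done.

```bash
mkdir -p pics
cat > h.py <<'E'
import numpy as np, cv2
from rig import manip
def shot(n,f):
    c=manip.camera(n); cv2.imwrite(f'pics/{f}.png',c['image'][:,:,::-1]); np.savez(f'{f}.npz',**c); return c
def ray(c,px,z):
    px=np.array(px,float).reshape(-1,2)
    d=np.c_[(px[:,0]-c['cx'])/c['fx'],(px[:,1]-c['cy'])/c['fy']]
    u=d.copy()
    for _ in range(30): u=d/(1+c['k1']*(u**2).sum(1,keepdims=True))
    T=c['cam_to_world']; w=np.c_[u,np.ones(len(u))]@T[:3,:3].T
    return T[:3,3]+w*((z-T[2,3])/w[:,2:])
def proj(c,P):
    T=c['cam_to_world'];q=(np.array(P,float).reshape(-1,3)-T[:3,3])@T[:3,:3];u=q[:,:2]/q[:,2:]
    u=u*(1+c['k1']*(u**2).sum(1,keepdims=True)); return u*[c['fx'],c['fy']]+[c['cx'],c['cy']]
E
python3 - <<'E'
from h import *
for n in('top','scene'):
    c=shot(n,n+'0'); print(n,c['fx'],c['cx'],c['cy'],c['k1'],np.round(c['cam_to_world'],3).tolist())
    cv2.imwrite(f'pics/{n}0b.png',cv2.resize(c['image'][:,:,::-1],(800,600),interpolation=cv2.INTER_CUBIC))
E
```

```text
top 432.7253493958336 286.0614536842507 209.32930346282933 -0.10807923288645693 [[0.026, -0.991, 0.134, 0.316], [-1.0, -0.025, 0.009, 0.174], [-0.005, -0.135, -0.991, 1.081], [0.0, 0.0, 0.0, 1.0]]
scene 523.6510611881021 284.3082218769485 202.4324341398562 -0.16244260769136756 [[-0.589, -0.442, 0.677, -0.369], [-0.808, 0.315, -0.498, 0.786], [0.007, -0.84, -0.543, 0.757], [0.0, 0.0, 0.0, 1.0]]
```

View pics/top0b.png

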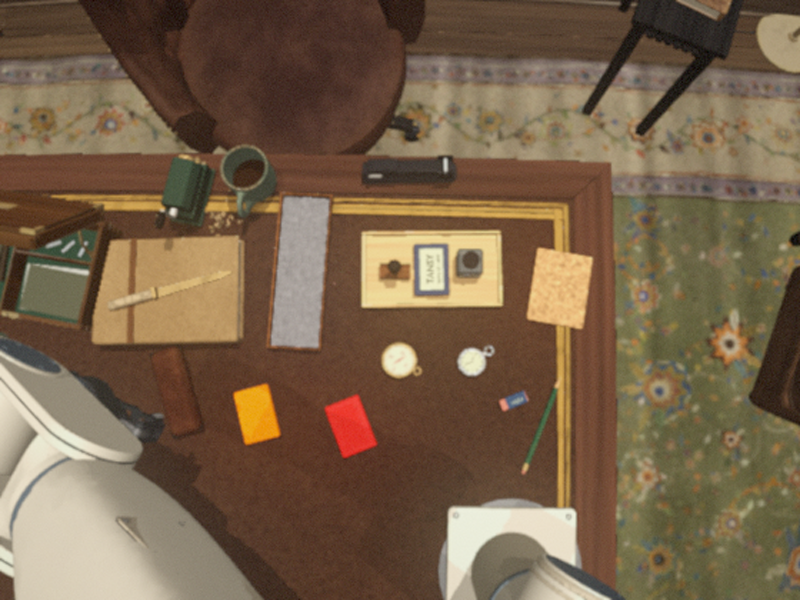

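View pics/scene0b.png

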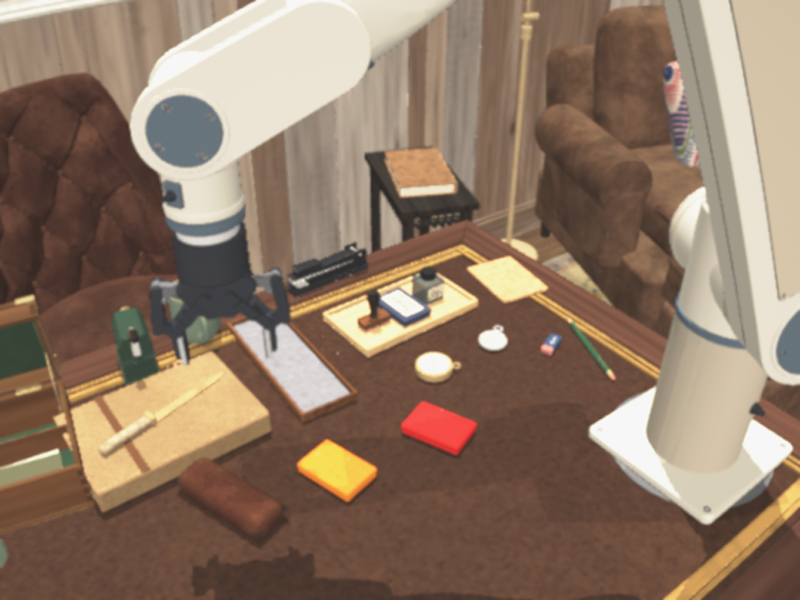

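The top view (800x600) shows the pen tray at (300,270), the caddy at (431,269) with the stamp (394,270), pad (431,270) and bottle (469,262), and the mat at (560,288). The compass is at (400,360), the watch at (473,361) and the stapler at (408,168).

Run:
```python
from h import *
c=dict(np.load('top0.npz')); im=c['image']; s=.7
hsv=cv2.cvtColor(im,cv2.COLOR_RGB2HSV)
for n,p in dict(felt=(300,270),rim=(431,303),caddyfl=(375,295),mat=(560,288),desk=(345,330),padedge=(418,270),padlab=(431,270),foot=(383,271),handle=(394,268),cap=(469,260),glass=(460,272)).items():
    x,y=int(p[0]*s),int(p[1]*s); print(n,hsv[y-1:y+2,x-1:x+2].reshape(-1,3).mean(0).round())
crop=im[155:220,245:360,::-1]
cv2.imwrite('pics/crop0.png',cv2.resize(crop,None,fx=6.5,fy=6.5,interpolation=cv2.INTER_CUBIC))
```

```text
felt [ 13.  20. 167.]
rim [ 21.  97. 232.]
caddyfl [ 23.  90. 238.]
mat [ 17. 121. 232.]
desk [ 12. 125. 102.]
padedge [ 95.  22. 142.]
padlab [ 28.  49. 206.]
foot [ 14. 152. 165.]
handle [ 16. 110.  93.]
cap [16. 95. 88.]
glass [ 18.  58. 115.]
```

View pics/crop0.png

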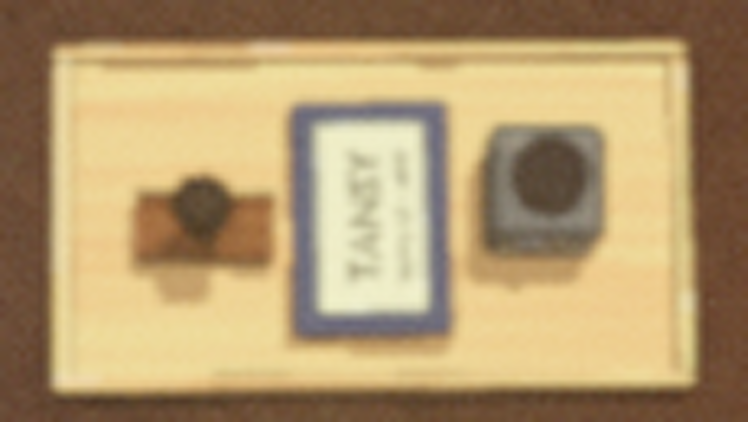

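Crop: handle top at (202,200), foot spans (135–272, 190–268), pad spans (290–450, 100–338), cap at (550,173), bottle's top face spans (492–603, 128–245).

```bash
cat > meas.py <<'E'
from h import *
def run(c,top=True):
    im=c['image']; K=4
    big=cv2.resize(im,None,fx=K,fy=K,interpolation=cv2.INTER_CUBIC)
    hsv=cv2.cvtColor(cv2.GaussianBlur(big,(0,0),2),cv2.COLOR_RGB2HSV).astype(int); H,S,V=hsv[...,0],hsv[...,1],hsv[...,2]
    def fit(name,mask,seed,z,box=None):
        m=np.zeros(mask.shape,np.uint8); m[mask]=255
        if box:
            b=[int(v*K) for v in box]; q=np.zeros_like(m); q[b[1]:b[3],b[0]:b[2]]=m[b[1]:b[3],b[0]:b[2]]; m=q
        cs,_=cv2.findContours(m,cv2.RETR_EXTERNAL,cv2.CHAIN_APPROX_NONE)
        sd=(seed[0]*K,seed[1]*K); cs=[k for k in cs if cv2.contourArea(k)>300]
        k=max(cs,key=lambda k:cv2.pointPolygonTest(k,sd,True))
        k=cv2.convexHull(k)
        P=ray(c,(k[:,0,:]+.5)/K-.5,z)[:,:2]
        r=cv2.minAreaRect((P*1000).astype(np.float32)); 
        (w,h),a=r[1],r[2]
        if w<h: a+=90   # a: direction of long side
        a=(a+90)%180-90
        print(name,'c',np.round(r[0],1),'size',np.round(sorted(r[1]),1),'long dir',round(a,1))
        return r
    return fit,H,S,V
E
python3 - <<'E'
from meas import *
c=dict(np.load('top0.npz')); fit,H,S,V=run(c)
pale=(V>175)&(S>60)
fit('tray felt',(S<60)&(V>120),(210,189),.008,(175,125,240,255))
fit('tray outer',(V<0)|((S<60)&(V>120)),(210,189),.008,(175,125,240,255))
fit('caddy',(V>165)&(S>45),(265,205),.016,(240,150,365,225))
fit('mat',(V>170),(392,202),.008,(360,160,425,240))
fit('pad',((H>85)&(H<135)&(S>40))|((S<75)&(V>150)),(302,189),.024,(285,165,320,212))
fit('foot',(S>110)&(V<205)&(V>100),(270,191),.024,(262,180,290,198))
fit('cap',(V<105),(329,182),.064,(318,172,342,196))
fit('handle',(V<115),(276,187),.077,(268,180,284,192))
fit('glass',(V<150),(329,182),.048,(318,170,342,197))
E
```

```text
tray felt c [509.2 377.4] size [ 84.4 270.6] long dir -1.7
tray outer c [509.2 377.4] size [ 84.4 270.6] long dir -1.7
caddy c [516.8 145.1] size [136.9 246.8] long dir -88.0
mat c [495.3 -83.3] size [102.3 205.2] long dir -9.0
pad c [514.  145.9] size [44.9 76.5] long dir 2.5
foot c [509.  209.9] size [41.  55.2] long dir -88.6
cap c [523.   81.2] size [26.4 27.1] long dir -44.4
handle c [504.4 208.8] size [20.6 20.6] long dir -42.9
glass c [520.4  83.4] size [43.9 48.4] long dir 0.8
```

Run:
```python
from meas import *
c=dict(np.load('top0.npz')); fit,H,S,V=run(c)
R,G,B=[cv2.resize(c['image'],None,fx=4,fy=4,interpolation=cv2.INTER_CUBIC)[...,i].astype(int) for i in range(3)]
fit('pad',(R-B<35)|((S<60)&(V>150)),(302,189),.024,(286,166,317,210))
fit('padblue',(R-B<25),(291,189),.024,(286,166,317,210))
fit('mat',(V>170)&(R-B>60),(392,202),.008,(366,168,418,232))
for y in (190,200,210): print([tuple(c['image'][y,x]) for x in (367,369,371,373,375)])
fit('foot',(R-B>45)&(V<200)&(V>120),(268,191),.024,(262,181,290,196))
fit('glass',(R-B<55)&(V<165),(322,190),.048,(316,170,342,194))
# scene rough checks: predicted pixels of features
s=dict(np.load('scene0.npz'))
print(proj(s,[[.5044,.2088,.077],[.523,.0812,.064],[.514,.1459,.024],[.495,-.083,.008]])*800/560)
im=s['image'];cv2.imwrite('pics/scrop.png',cv2.resize(im[180:250,220:390,::-1],None,fx=4.7,fy=4.7,interpolation=cv2.INTER_CUBIC))
print((proj(s,[[.5044,.2088,.077],[.523,.0812,.064],[.514,.1459,.024],[.495,-.083,.008]])-[220,180])*4.7)
```

```text
pad c [513.3 146. ] size [59.1 90.2] long dir 1.9
padblue c [513.2 146. ] size [58.  89.2] long dir 2.3
mat c [494.8 -83.2] size [102.3 164.7] long dir -9.0
[(np.uint8(110), np.uint8(72), np.uint8(49)), (np.uint8(108), np.uint8(74), np.uint8(51)), (np.uint8(106), np.uint8(69), np.uint8(47)), (np.uint8(160), np.uint8(118), np.uint8(73)), (np.uint8(239), np.uint8(197), np.uint8(131))]
[(np.uint8(111), np.uint8(74), np.uint8(51)), (np.uint8(113), np.uint8(76), np.uint8(52)), (np.uint8(148), np.uint8(105), np.uint8(71)), (np.uint8(234), np.uint8(194), np.uint8(131)), (np.uint8(237), np.uint8(197), np.uint8(132))]
[(np.uint8(111), np.uint8(72), np.uint8(49)), (np.uint8(120), np.uint8(84), np.uint8(56)), (np.uint8(226), np.uint8(193), np.uint8(130)), (np.uint8(231), np.uint8(187), np.uint8(123)), (np.uint8(234), np.uint8(188), np.uint8(123))]
foot c [511.5 210. ] size [35.9 54. ] long dir -88.6
glass c [521.4  82.5] size [44.6 47.6] long dir 1.5
[[374.59670171 291.25598571]
 [428.3212496  270.05646146]
 [401.70197894 302.80211079]
 [504.77626604 275.38760827]]
[[198.42314862 112.232193  ]
 [375.17691119  42.48575819]
 [287.5995107  150.21894451]
 [626.71391528  60.0252312 ]]
```

View pics/scrop.png

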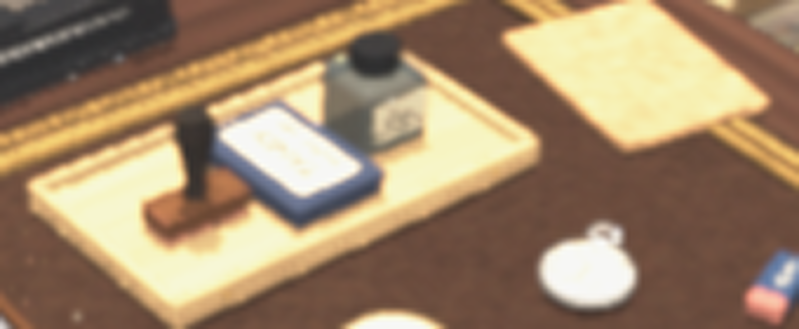

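Run:
```python
from meas import *
c=dict(np.load('top0.npz')); fit,H,S,V=run(c)
X=np.arange(V.shape[1])[None]/4
m=(V>170)&~((X>387)&(X<402))
# join the halves with rows inside the mat
m[4*185:4*220,4*385:4*404]=True
fit('mat',m,(394,202),.008,(362,165,422,238))
fit('bigmat stricter',(m&(V>185)),(394,202),.008,(362,165,422,238))
for n,z,x,y in(('stapler',.049,408,168),('compass',.016,400,360),('watch',.012,473,361)): print(n,ray(c,[x*.7,y*.7],z)[0].round(3))
from scipy.spatial.transform import Rotation as Ro
print(Ro.from_rotvec(manip.get_ee_rot()).as_matrix().round(2), manip.get_ee_rot(), manip.get_width())
```

```text
mat c [489.2 -82.3] size [102.3 131.9] long dir -9.0
bigmat stricter c [489.2 -82.3] size [100.9 130.6] long dir -8.9
stapler [0.686 0.19  0.049]
compass [0.354 0.195 0.016]
watch [0.356 0.069 0.012]
[[-0.9   0.44 -0.  ]
 [ 0.44  0.9  -0.  ]
 [ 0.   -0.   -1.  ]] [-7.08171715e-01 -3.06036684e+00  2.21233374e-03] 0.08557276786786913
```

```bash
cat >> h.py <<'E'
from scipy.spatial.transform import Rotation as Ro
def down(t):
    t=np.radians(t); z=np.array([0,0,-1.]); y=np.array([np.cos(t),np.sin(t),0]); x=np.cross(y,z)
    return Ro.from_matrix(np.c_[x,y,z]).as_rotvec()
ZT=.17
def best(p,t):
    q0=np.array(manip.get_joint_positions()); 
    o=[(abs(np.array(q)-q0).max(),k) for k in (t,t+180) if (q:=manip.solve_ik(p,down(k))) is not None]
    return min(o)[1]
def go(x,y,t):
    t=best([x,y,ZT],t); manip.move_to([x,y,ZT],down(t))
def lower(z,rate=.12):
    p=manip.get_position(); f0=np.array(manip.get_contact_force())
    manip.servo_line([p[0],p[1],z+.03],rate=.2); manip.servo_line([p[0],p[1],z],rate=.05)
    print('lower',np.round(manip.get_position(),4),'dF',np.round(np.array(manip.get_contact_force())-f0,1),'t',round(manip.get_time(),1))
def raise_():
    p=manip.get_position(); manip.servo_line([p[0],p[1],p[2]+.02],rate=.05); manip.servo_line([p[0],p[1],ZT],rate=.25)
def pick(x,y,t,z,op,f=40):
    go(x,y,t); manip.command_gripper(op,f); lower(z); manip.command_gripper(0,f)
    print('w',manip.get_width(),'F',manip.get_grip_force()); raise_(); print('lifted w',manip.get_width(),round(manip.get_time(),1))
def place(x,y,t,z,op):
    go(x,y,t); lower(z); manip.command_gripper(op); raise_()
E
python3 - <<'E'
from h import *
c=dict(np.load('top0.npz'))
print(ray(c,[[276,183.8]],.024),ray(c,[[276,155+268/6.5-.4]],.008),ray(c,[[265.4,188],[286.4,188]],.024))
pick(.504,.209,91.4,.055,.06)
shot('scene','s1');shot('top','t1')
E
```

```text
[[0.52272151 0.20967818 0.024     ]] [[0.49508767 0.20932692 0.008     ]] [[0.5114712  0.2356885  0.024     ]
 [0.51274904 0.1835623  0.024     ]]
lower [0.5039 0.2094 0.0549] dF [ 0.5 -0.3 -1.6] t 3.4
w 0.021925904713088484 F 39.01469551026821
lifted w 0.021334991777482198 4.9
```

View pics/s1.png

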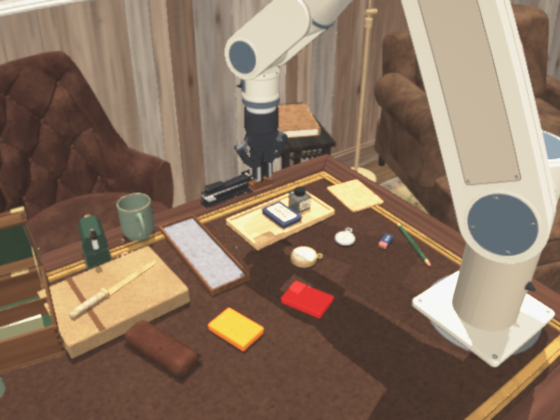

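Run:
```python
import cv2
im=cv2.imread('pics/s1.png');cv2.imwrite('pics/s1c.png',cv2.resize(im[110:250,180:340],None,fx=4,fy=4,interpolation=cv2.INTER_CUBIC))
```

```text
(no output)
```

View pics/s1c.png

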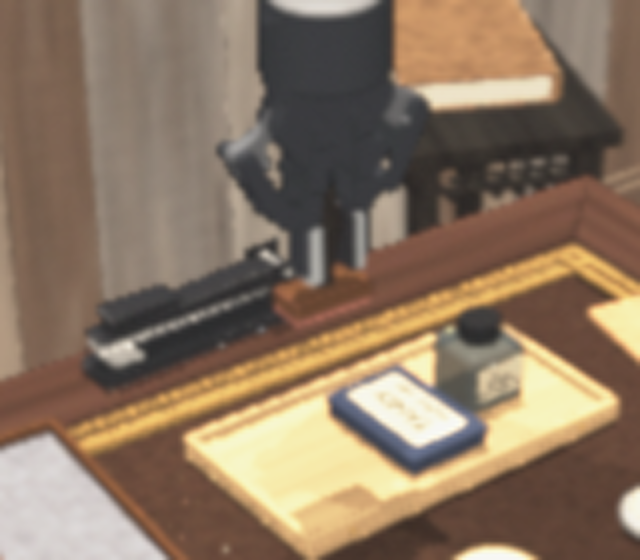

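The stamp hangs upright in the fingers with the foot at (322,295) in the crop, and the pad and bottle are undisturbed. Next I place it and fetch the bottle.

Run:
```python
from h import *
place(.560,.376,88.3,.056,.055)
pick(.5225,.082,1.5,.034,.07)
shot('scene','s2')
im=cv2.imread('pics/s2.png');cv2.imwrite('pics/s2c.png',cv2.resize(im[90:300,140:380],None,fx=2.8,fy=2.8,interpolation=cv2.INTER_CUBIC))
```

```text
lower [0.5589 0.3755 0.0556] dF [-0.1  1.3 -2.3] t 7.0
lower [0.5226 0.0826 0.0339] dF [-0.7 -1.4  0.4] t 11.4
w 0.045475249982029606 F 41.52973830699921
lifted w 0.045566694352213506 12.9
```

View pics/s2c.png

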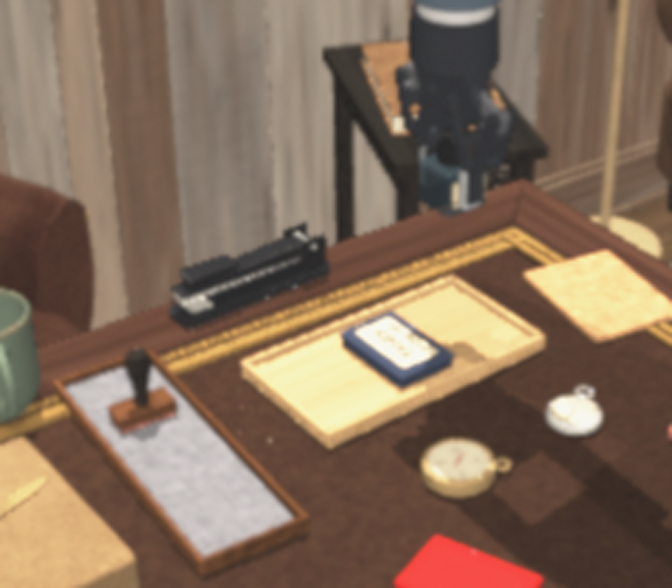

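The stamp stands in the tray at (142,395) in the crop, and the bottle is held upright. I'll place the bottle and check the pad's pose again.

Run:
```python
from meas import *
from h import *
place(.454,.379,-1.7,.035,.075)
c=shot('top','t3'); shot('scene','s3'); fit,H,S,V=run(c)
R,G,B=[cv2.resize(c['image'],None,fx=4,fy=4,interpolation=cv2.INTER_CUBIC)[...,i].astype(int) for i in range(3)]
fit('pad',(R-B<35)|((S<60)&(V>150)),(302,189),.024,(286,166,317,210))
im=cv2.imread('pics/t3.png')[120:260,150:430]; im2=cv2.imread('pics/s3.png')[150:330,140:420]
cv2.imwrite('pics/c3.png',np.vstack([cv2.resize(im,(560,280)),cv2.resize(im2,(560,310))]))
```

```text
lower [0.454  0.3779 0.0346] dF [ 1.2 -0.5 -0.4] t 15.6
pad c [513.4 146. ] size [58.9 90. ] long dir 2.1
```

View pics/c3.png

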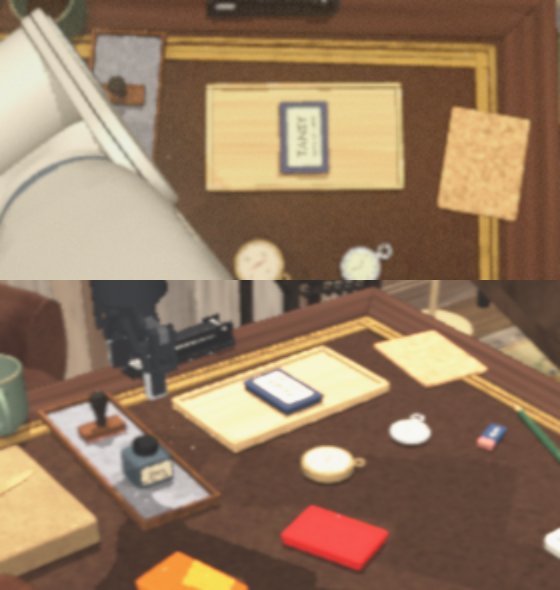

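Both stand in the pen tray (stamp (103,430), bottle (148,465)), and the pad hasn't moved. Next is the pad.

Run:
```python
from h import *
pick(.5134,.146,92.1,.026,.085)
if .055<manip.get_width()<.068:
    place(.4892,-.0823,81,.0272,.085)
    p=manip.get_position()
    go(.5,.12,91)
    from meas import run
    c=shot('top','t4'); shot('scene','s4')
    cv2.imwrite('pics/c4.png',np.vstack([cv2.resize(cv2.imread('pics/t4.png')[120:260,150:430],(560,280)),cv2.resize(cv2.imread('pics/s4.png')[150:330,140:420],(560,310))]))
    fit,H,S,V=run(c)
    R,G,B=[cv2.resize(c['image'],None,fx=4,fy=4,interpolation=cv2.INTER_CUBIC)[...,i].astype(int) for i in range(3)]
    fit('pad',(R-B<35)|((S<60)&(V>150)),(391,202),.024,(374,178,410,228))
```

```text
lower [0.5132 0.1468 0.0259] dF [ 0.1 -0.8 -0.7] t 20.0
w 0.06127867804589718 F 44.035481214523315
lifted w 0.06077224603982931 21.5
lower [ 0.4889 -0.0817  0.0269] dF [ 0.2 -0.3  0.4] t 23.9
pad c [483.3 -78.5] size [ 89.8 127. ] long dir -0.1
```

```bash
ls pics
```

```text
c3.png
c4.png
crop0.png
s1.png
s1c.png
s2.png
s2c.png
s3.png
s4.png
scene0.png
scene0b.png
scrop.png
t1.png
t3.png
t4.png
top0.png
top0b.png
```

View pics/c4.png

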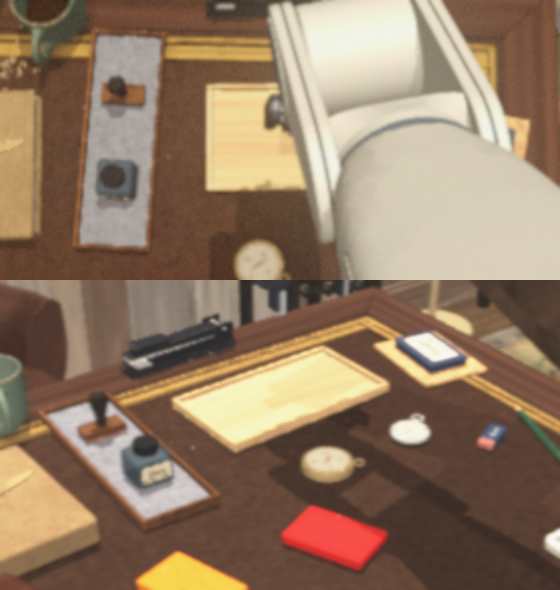

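The pad lies on the mat, at (432,350) in the scene view. I'm returning the bottle and stamp, re-gripping each at its recorded pose.

Run:
```python
from h import *
pick(.454,.3785,-1.7,.034,.07)
c=shot('top','t5')
from meas import run
fit,H,S,V=run(c)
R,G,B=[cv2.resize(c['image'],None,fx=4,fy=4,interpolation=cv2.INTER_CUBIC)[...,i].astype(int) for i in range(3)]
fit('pad',(R-B<35)|((S<60)&(V>150)),(391,202),.024,(374,178,410,228))
assert .04<manip.get_width()<.05
place(.5225,.082,1.5,.035,.07)
pick(.559,.3757,88.3,.055,.055)
assert .018<manip.get_width()<.026
place(.504,.209,91.4,.056,.055)
go(.45,.40,91.4)
c=shot('top','t6');shot('scene','s6')
cv2.imwrite('pics/c6.png',np.vstack([cv2.resize(cv2.imread('pics/t6.png')[120:260,150:430],(560,280)),cv2.resize(cv2.imread('pics/s6.png')[150:330,140:420],(560,310))]))
fit,H,S,V=run(c)
R,G,B=[cv2.resize(c['image'],None,fx=4,fy=4,interpolation=cv2.INTER_CUBIC)[...,i].astype(int) for i in range(3)]
fit('pad',(R-B<35)|((S<60)&(V>150)),(391,202),.024,(374,178,410,228))
fit('cap',(V<105),(329,182),.064,(318,172,342,196))
fit('handle',(V<115),(276,187),.077,(268,180,284,192))
```

```text
lower [0.4545 0.3776 0.0339] dF [-0.6  0.5  0.2] t 29.1
w 0.04561437834390757 F 41.92225992679596
lifted w 0.0452984529294503 30.6
pad c [488.7 -81.3] size [60.3 90.7] long dir -8.7
lower [0.5223 0.0827 0.0346] dF [-0.6 -0.5  0.4] t 33.3
lower [0.5594 0.3748 0.0549] dF [0.4 0.5 0.4] t 37.5
w 0.021421566427375034 F 39.041326199658215
lifted w 0.021379195682746824 39.0
lower [0.5041 0.209  0.0557] dF [-0.  -0.  -0.8] t 41.1
pad c [488.8 -81.3] size [60.3 90.5] long dir -8.7
cap c [520.4  81. ] size [25.9 28.1] long dir -43.4
handle c [503.8 208.8] size [20.6 20.6] long dir 47.1
```

View pics/c6.png

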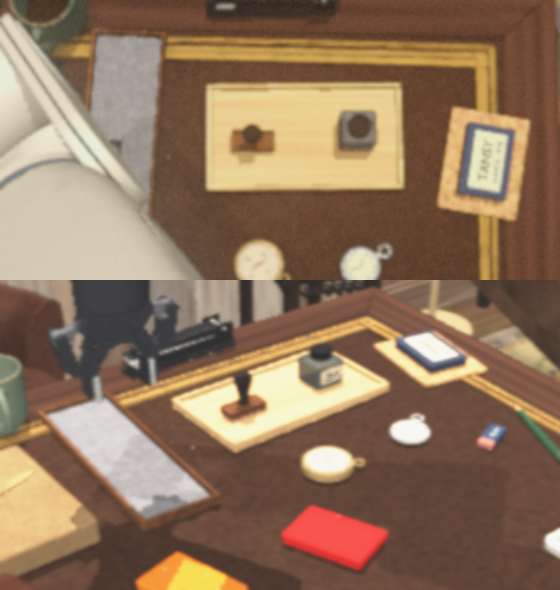

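The stamp (252,140) and bottle (358,130) stand within 3 mm of where they started. The pad (486,160) is centred on the mat and square to it, and the robot touches nothing.

```bash
python3 -c "
from rig import manip
manip.hold(0.5); print(manip.sign_off())"
```

```text
the job is handed in; nothing more can be done
None
```

I handed the job in at about 43 s of the 120 s; sign-off gave no verdict. The last pictures put the ink pad flat on the cork mat, about 1 mm off centre and square to it, with the stamp and bottle upright within 3 mm of where they started and the stapler, watch and compass untouched.

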